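# Clear the bread tasting board and lock its sign pole at the mark

### The arm

A 7-joint arm with a two-finger parallel gripper is mounted at the origin on the work surface. World frame = base frame: x ahead of the robot, y to its left, z up, the work surface at z = 0. Lengths are in m, angles in rad, forces in N, time in s.
With the tool pointing down it reaches from about 0.425 to 0.875 m from the base axis. Payload 8.4 kg.
Tool frame: the origin (TCP) lies midway between the tips of the shut fingers; the grasp point (between the pads) lies 19 mm behind it; z points along the fingers, y is the direction in which the jaws open and shut (so a half turn about z gives the same grasp; the last joint's range is limited). The gripper opens to 85 mm and grips with 20 to 120 N. Pads are 22 mm wide; open, the fingers measure 114 mm over their backs; the gripper's body (76 mm by 85 mm) begins 54 mm behind the grasp point. The pads swing forward as they close: fully open they stand 13 mm farther back than shut.
Start: joints at [1.162, 0.333, 0.04, 1.465, -0.013, 1.343, -0.059], TCP at [0.198, -0.619, 0.231] pointing down, gripper open.
Joint ranges: [-2.58, 2.58], [-0.38, 2.09], [-1.3, 1.39], [0.25, 2.4], [-1.5, 4.64], [0.08, 2.09], [-2.65, 2.65]. Speed limits (rad/s): [2.22, 2.22, 2.79, 2.79, 3.14, 3.14, 3.14].

### API

Orientations are given as a rotation vector (axis times angle).
In Python, from bench import robot, jaws, solve_ik, vision, workorder, current_time, current_joint_positions, current_dq, current_joint_torque, current_position, current_orientation, current_contact_force, current_ft_torque, current_opening gives the robot as it stands. Calls block until the motion is done:
- robot.move_pose(position, orientation): joint-space move of the TCP to a pose.
- robot.line_to(position, frame=None, v=0.15): straight line of the TCP; frame=None keeps the orientation; v is the mean speed in m/s.
- robot.move_joints(angles): joint-space move.
- jaws.let_go() and jaws.close_gripper(): open the fingers fully, or close them until they stop; the grip force is fixed at half the most.
- robot.dwell(seconds).
- solve_ik(position, orientation): joint angles nearest the present ones, or None.
- vision.capture(name): name is "side" or "top"; returns a dict with "pixels" (384x512x3 uint8, blue, green, red), "camera_matrix" (3x3 intrinsics, pixels), "R" (3x3) and "t" (3): a world point X has camera coordinates R X + t. Camera axes: x right, y down, z forward; pixel columns grow to the right and rows downward; lengths in m; the calibration is good to about 2 mm. A picture is of the moment at which its call begins. There is no depth.
A pose or a line that the arm cannot do raises robot.PlanningError and nothing moves.
- workorder.finish_job(): hands the job in, once; it reports no verdict.
Readings, each from a call of its own:
- current_time(): time.
- current_joint_positions(): joint angles.
- current_dq(): joint speeds.
- current_joint_torque(): joint torques, N m.
- current_position(): TCP position.
- current_orientation(): TCP orientation.
- current_contact_force(): force on the tool from outside, world axes, zero at the start.
- current_ft_torque(): the same for the moment, N m.
- current_opening(): finger opening in m.
Only numpy, scipy, OpenCV 4.12 (cv2) and the standard library are available. Lean on these libraries where they do the work, as an engineer would, in place of code of your own. Each camera call takes 0.05 s, during which the arm holds its last target. There are 200 camera calls.

### The job

Get the tasting board ready for a new sign: first put the two stale baguette ends that lie on it into the empty steel crumb bin. Then grip the board's spring-lifted telescopic sign pole just above its dark ring, push it down until the ring is level with the rim it slides into, and hold it there while a turn of the hand swings the cam lever beside it fully closed (clockwise seen from above, to its stop). Finish still gripping the pole, lever closed, ring at the rim, and leave the jar, the cup, the pepper mill and the basket of rolls alone.

Things in the scene. Friction and masses are not known exactly. Their poses are not given: they have to be found in the camera images.
- stand: The tasting board: oak, 190 (its x) x 400 (its y) x 20 mm thick, heavy, does not move. Origin: centre of its underside, on the counter. The sign pole stands upright on it at x = 0, y = +140 mm of this frame; the baguette ends lie on the other half. Round the pole's foot: steel flange of radius 42 mm, fixed outer tube of radius 16 mm, black clamp body of radius 21 mm (84 to 104 mm above the counter), the lever's ring of radius 22.5 mm (105 to 118 mm), and the rim.
- rim (a point): Centre of the upper edge of the fixed bush (radius 15.5 mm) that the pole slides into, 121 mm above the counter, on the pole's axis. Axes as the board's.
- mark (a point): Centre of the pole at the dark ring mark (4 mm high, all round the pole). When the ring is level with the rim, this point coincides with the rim point. Moves with the pole.
- pole_top (a point): Centre of the pole's upper end (black plug with a slot for a sign card), 60 mm above the mark. The pole is a round aluminium tube of 24 mm diameter, vertical, free to turn about its own axis with the hand. Nothing stands above it.
- pole_tube: The aluminium tube itself (the part to be gripped); its origin is at the ring mark. It turns freely about its axis.
- pole (a joint): How far the pole is pushed down, m: 0 fully up (where its spring puts it; mark 45 mm above the rim), 0.045 with the mark at the rim, 0.075 at the bottom stop. The spring lifts the pole with about 6 N net; let go with the lever open, it rises again. With the lever closed the cam clamps it fast.
- lever (a joint): Angle of the cam lever about the pole's axis, rad: 0 fully closed, at its stop (the lever then points along the board's +y), 1.1 fully open; positive is anticlockwise seen from above, so it closes clockwise. Starts at 0.75 to 1.05. Stiff: stays where it is left, about 0.2 N m to move it, somewhat more as the cam bites near the end.
- lever_end (a point): Middle of the lever's free end, 66 mm from the pole's axis, 118 mm above the counter. The lever: a black blade standing on edge on the ring, 6 to 10 mm thick, 20 to 71 mm from the axis; its top is 22 mm above the rim out to 44 mm from the axis, then slopes to 10 mm. Fingers gripping the pole, tips some 8 mm above the rim, swing it as the hand turns about the pole.
- end_long_mid (a point): Centre of the longer stale baguette end, 76 mm long (its x axis, rounded at +x, pale cut face at -x), 42 mm wide (y), 42 mm high, flat sides and underside, 40 g; the centre is 21 mm above the board's top.
- end_short_mid (a point): Centre of the shorter stale baguette end, 60 mm long (x), otherwise the same.
- bin: The crumb bin: empty open steel pan, 165 (x) x 175 (y) x 100 mm high, walls 3 mm, with an outward rim of 12 mm; origin: centre of its underside. Fixed. It stands to one side of the board, left or right.
- basket: Wicker basket full of rolls, 180 mm square, 95 mm high, origin: centre of its underside; on the other side. Fixed, not part of the job.
- jar: Amber glass jar with steel lid, 68 mm diameter, 90 mm high, loose, origin: centre of its underside. Not to be moved.
- cup: White cup, 76 mm diameter, 85 mm high, loose, origin: centre of its underside. Not to be moved.
- mill: Dark wooden pepper mill, 52 mm diameter, 132 mm high, loose, origin: centre of its underside. Not to be moved.
There are look-alikes about, which are no part of the job. Leave any purple or turquoise look-alike of the part that bears end_long_mid alone.

How it is judged:
By the outcome, as a careful person would: the job done as asked, in the order asked, and still so for the second after the job is handed in, while the arm keeps its last pose, push and grip.
It also fails if it takes over 72 s, if anything falls off the work surface, if the arm or the gripper's body presses on something with over 40 N, if the wrist force passes 120 N, or if a joint passes its speed limit or range.

## Working session

There is one attempt and no reset: what is moved stays moved. The work goes in short steps, each a Python script; the robot and the scene stay as the last script left them, time stands still between calls to the robot, and variables do not carry over. Pictures are saved under pics/ and viewed, about 8 in all and at most 12, crops included, and the job is handed in when it is done.

```bash
mkdir -p pics && ls
python3 - <<'E'
from bench import vision,current_time,current_orientation,current_position
import cv2,pickle
d={}
for n in("top","side"):
    c=vision.capture(n);d[n]=c
    cv2.imwrite(f"pics/{n}0.png",cv2.resize(c["pixels"],(800,600),interpolation=cv2.INTER_CUBIC))
    print(n,c["camera_matrix"],c["R"],c["t"])
pickle.dump(d,open("c0.pkl","wb"))
print(current_time(),current_orientation(),current_position())
E
```

```text
pics
top [[458.61303539   0.         250.66141014]
 [  0.         458.61303539 183.75770008]
 [  0.           0.           1.        ]] [[-0.0131067  -0.99990751 -0.00363241]
 [-0.99913948  0.01323942 -0.03930665]
 [ 0.0393511   0.0031141  -0.99922059]] [0.00210348 0.53348734 1.37378369]
side [[483.9034056    0.         253.09008005]
 [  0.         483.9034056  195.67738375]
 [  0.           0.           1.        ]] [[-0.95044009 -0.31019528 -0.02103617]
 [-0.14100837  0.49037409 -0.860029  ]
 [ 0.27709253 -0.81443977 -0.50981133]] [0.51566713 0.22207752 1.30720783]
0.1 [-3.10256949e+00 -4.84464317e-01  5.62810089e-04] [ 0.19801361 -0.61866201  0.23051183]
```

View pics/top0.png

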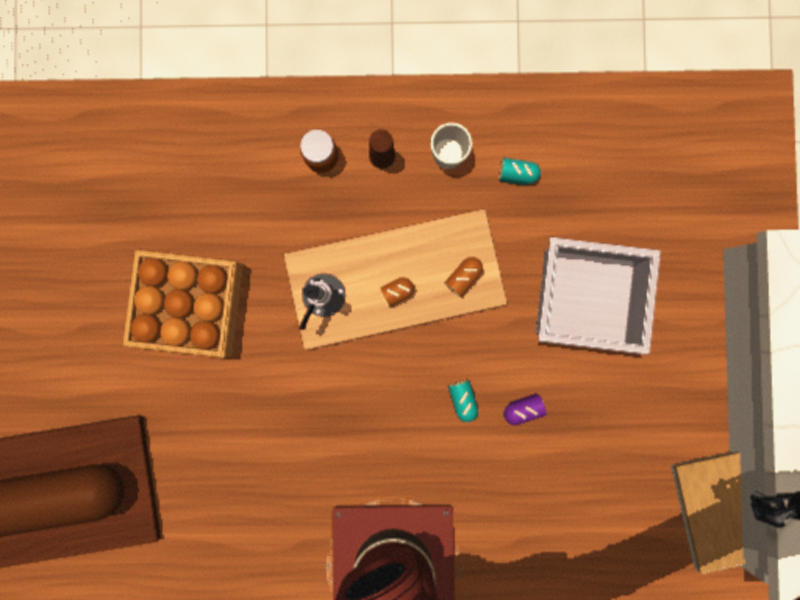

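View pics/side0.png

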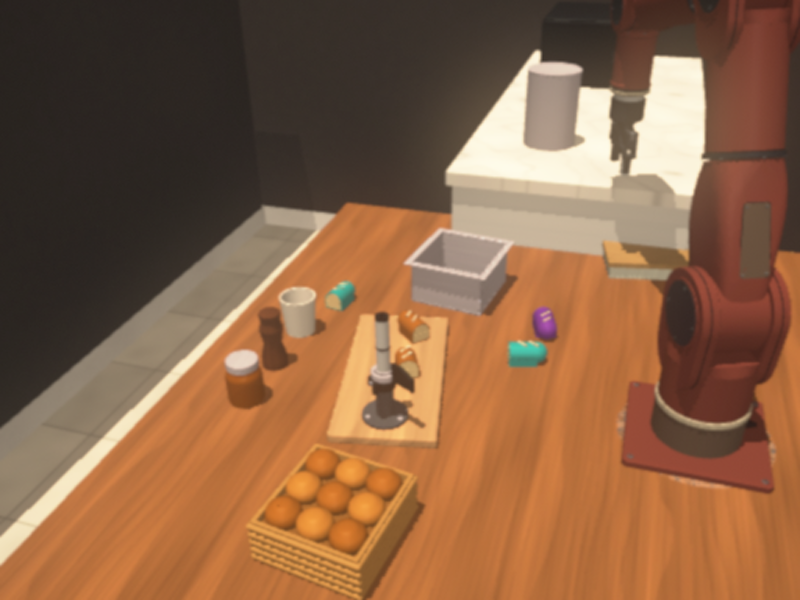

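The top view (800x600 display) shows the board at (285,253)–(507,303), the pole at (322,293) and the lever pointing to (305,325). The brown ends are at (398,291) (short) and (465,276) (long), and the bin is at (600,297). The look-alikes are all off the board: turquoise at (520,171) and (463,400), purple at (525,410). Only the brown ones on the board fit the description. Next I measure, and confirm in an enlarged crop.

```bash
cat > h.py <<'E'
import numpy as np,cv2
from bench import *
def ray(c,uv,z):
    R=np.array(c["R"]);t=np.array(c["t"]);C=-R.T@t
    uv=np.atleast_2d(np.array(uv,float))
    d=np.c_[uv,np.ones(len(uv))]@np.linalg.inv(c["camera_matrix"]).T@R
    return C+d*((z-C[2])/d[:,2])[:,None]
def proj(c,X):
    p=(np.atleast_2d(X)@np.array(c["R"]).T+c["t"])@np.array(c["camera_matrix"]).T
    return p[:,:2]/p[:,2:]
def down(a): # tool pointing down, jaw (y) axis along world heading a
    from scipy.spatial.transform import Rotation as Ro
    y=np.array([np.cos(a),np.sin(a),0]);z=np.array([0,0,-1.])
    return Ro.from_matrix(np.c_[np.cross(y,z),y,z]).as_rotvec()
E
cat > m.py <<'E'
from h import *
import pickle
d=pickle.load(open("c0.pkl","rb"));c=d["top"];im=c["pixels"]
hsv=cv2.cvtColor(im,cv2.COLOR_BGR2HSV)
k=0.64
def px(*p): return hsv[int(p[1]*k),int(p[0]*k)]
print("board",px(440,240),px(350,260),"wood",px(250,220),px(400,400),"bread",px(395,295),px(465,280),"bin",px(590,290),px(550,245))
# board: brighter than table, in ROI
roi=np.zeros(im.shape[:2],np.uint8);cv2.rectangle(roi,(175,125),(335,230),255,-1)
bd=cv2.inRange(hsv,(8,60,175),(30,190,255))&roi
cn=max(cv2.findContours(bd,cv2.RETR_EXTERNAL,cv2.CHAIN_APPROX_NONE)[0],key=cv2.contourArea)
hull=cv2.convexHull(cn)
W=ray(c,hull[:,0],.02)[:,:2]
r=cv2.minAreaRect((W*1000).astype(np.float32));print("board rect mm",r)
poly=np.zeros_like(roi);cv2.fillConvexPoly(poly,hull,255)
S=cv2.erode(poly,np.ones((5,5)))
br=cv2.inRange(hsv,(0,120,20),(16,255,190))&S
br[:, :235]=0
out=cv2.resize(im[120:240,170:350],None,fx=4,fy=4,interpolation=cv2.INTER_CUBIC)
for q in cv2.findContours(cv2.morphologyEx(br,cv2.MORPH_CLOSE,np.ones((5,5))),cv2.RETR_EXTERNAL,cv2.CHAIN_APPROX_NONE)[0]:
    if cv2.contourArea(q)<60: continue
    w=ray(c,q[:,0],.045)[:,:2]*1000
    print("bread",cv2.contourArea(q),cv2.minAreaRect(w.astype(np.float32)))
    cv2.polylines(out,[((q-[170,120])*4+2)],True,(255,0,0),1)
cv2.polylines(out,[((hull-[170,120])*4+2)],True,(0,255,0),1)
b=cv2.boxPoints(r)/1000
cv2.imwrite("pics/crop1.png",out)
# bin: grey low-saturation
bn=cv2.inRange(hsv,(0,0,60),(180,60,255));bn[:,:335]=0;bn[:,430:]=0;bn[:140]=0;bn[240:]=0
q=max(cv2.findContours(bn,cv2.RETR_EXTERNAL,cv2.CHAIN_APPROX_NONE)[0],key=cv2.contourArea)
print("bin",cv2.minAreaRect((ray(c,q[:,0],.1)[:,:2]*1000).astype(np.float32)))
for n,p in(("jar",(317,146)),("mill",(381,145)),("cup",(452,140)),("basket",(187,302)),("pole",(316,291)),("lever",(304,326))):
    print(n,ray(c,[np.array(p)*k],.12).round(3))
E
python3 m.py
```

```text
board [ 15 141 235] [ 17 139 241] wood [ 11 184 176] [ 12 182 171] bread [ 17 100 231] [ 14 134 204] bin [ 11  35 230] [ 10  48 219]
board rect mm ((569.8364868164062, -15.86993408203125), (269.5649719238281, 504.9912414550781), 5.582915782928467)
bread 249.5 ((524.7425537109375, -19.4720458984375), (44.75458908081055, 60.540122985839844), 25.826784133911133)
bread 358.0 ((552.3466186523438, -144.12765502929688), (45.6532096862793, 77.95162963867188), 47.505741119384766)
bread 2545.5 ((566.1033325195312, -103.99655151367188), (289.30816650390625, 265.4707336425781), 89.32593536376953)
bin ((510.5961608886719, -376.4596252441406), (203.4219207763672, 188.45826721191406), 82.23632049560547)
jar [[0.784 0.125 0.12 ]]
mill [[0.784 0.01  0.12 ]]
cup [[ 0.792 -0.117  0.12 ]]
basket [[0.507 0.359 0.12 ]]
pole [[0.524 0.129 0.12 ]]
lever [[0.462 0.151 0.12 ]]
```

View pics/crop1.png

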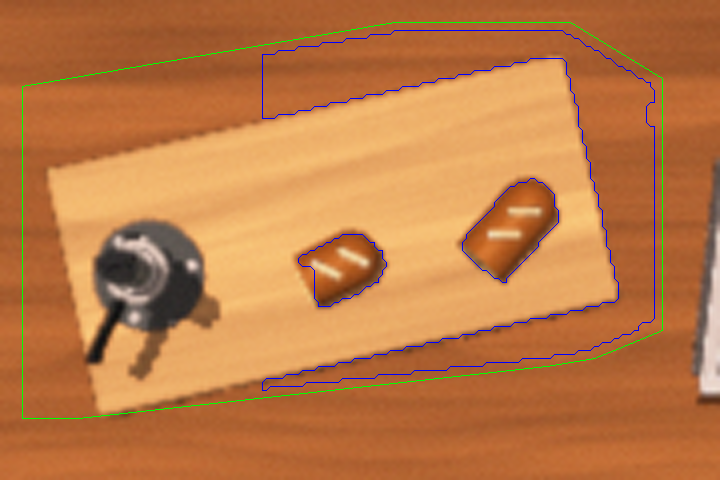

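The contours fit: 45x60 mm and 46x78 mm for the two ends, and 203x188 mm for the bin's rim. I'll take the long end first.

```bash
cat >> h.py <<'E'
def best(p,a):
    """orientation with jaw heading a (mod pi) whose IK keeps joint 7 nearest mid-range"""
    o=[(abs(q[6]),tuple(v)) for v in (down(a),down(a+np.pi)) if (q:=solve_ik(p,v)) is not None]
    return np.array(min(o)[1])
def bread(b,ang,off,zrel=.045,bin_=(.5106,-.3765),binx=np.radians(-7.5)):
    b=np.array(b);o=best([*b,.15],ang)
    robot.move_pose([*b,.14],o);robot.line_to([*b,.024],v=.2)
    jaws.close_gripper();print("grip",current_opening(),current_time())
    robot.line_to([*b,.17],v=.3);print("held",current_opening())
    y=np.array([-np.sin(binx),np.cos(binx)]);p=np.array(bin_)+off*y
    o=best([*p,.19],binx)
    robot.move_pose([*p,.19],o);robot.line_to([*p,zrel],v=.25)
    print("at bin",current_opening(),current_position().round(3) if hasattr(current_position(),'round') else current_position())
    jaws.let_go();robot.line_to([*p,.19],v=.3);print(current_time())
E
cat > m2.py <<'E'
from h import *;import pickle
c=pickle.load(open("c0.pkl","rb"))["top"]
cr=lambda p:np.array(p)/4+[170,120]-.375
P=ray(c,cr([(48,168),(565,58),(618,298),(98,414)]),.02)[:,:2]
print(P.round(4),[np.linalg.norm(P[i]-P[i-1]).round(4) for i in range(4)])
yd=(P[0]-P[1])+(P[3]-P[2]);yd/=np.linalg.norm(yd);cen=P.mean(0)
print("centre",cen,"ang y",np.degrees(np.arctan2(yd[1],yd[0])),"pole",cen+.14*yd,"flange",ray(c,cr([(149,276)]),.026))
E
python3 m2.py
python3 - <<'E'
from h import *
jaws.let_go()
bread((.5523,-.1441),np.radians(47.5),-.038)
E
```

```text
[[ 0.6024  0.2016]
 [ 0.6801 -0.1881]
 [ 0.4991 -0.2244]
 [ 0.4176  0.1656]] [np.float64(0.1883), np.float64(0.3974), np.float64(0.1846), np.float64(0.3984)]
centre [ 0.54981375 -0.01133717] ang y 101.54644285655702 pole [0.52179105 0.12582962] flange [[0.52005372 0.12587836 0.026     ]]
grip 0.040993599987409965 3.6833
held 0.04093454700490352
at bin 0.04076736281550013 [ 0.507 -0.414  0.046]
7.2583
```

The board measures 188x398 mm, which agrees with the given size. The pole axis comes out near (0.521, 0.126) from both the board and the flange. Now the short end.

Run:
```python
from h import *;import pickle
bread((.5247,-.0195),np.radians(25.8),.044,zrel=.06)
d={n:vision.capture(n) for n in("top","side")};pickle.dump(d,open("c1.pkl","wb"))
t=cv2.resize(d["top"]["pixels"][120:240,170:430],None,fx=3,fy=3,interpolation=cv2.INTER_CUBIC)
s=cv2.resize(d["side"]["pixels"][190:290,200:320],None,fx=4,fy=4,interpolation=cv2.INTER_CUBIC)[:, :]
o=np.zeros((600,800,3),np.uint8);o[:240,:520]=t[::1,::1][:240,:520] if 0 else cv2.resize(t,(520,240));o[240:600,:432]=cv2.resize(s,(432,360))
cv2.imwrite("pics/c1.png",o)
```

```text
grip 0.04075139862383728 9.95
held 0.04103114726445669
at bin 0.0407339983389215 [ 0.518 -0.332  0.061]
13.5417
```

View pics/c1.png

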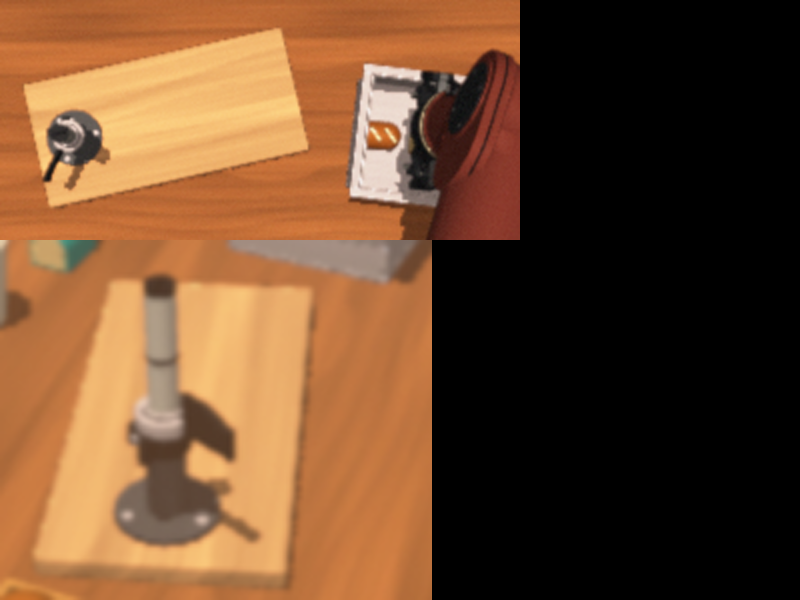

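The board is clear. The short end is in the bin at (382,135), and the long one is hidden under the gripper, to be checked next. In the side crop the plug is at (160,280), the ring at (162,360) and the rim at about (162,405). Next I check the pole axis and the lever angle against both views, and plan the wrist angles.

Run:
```python
from h import *;import pickle
d=pickle.load(open("c0.pkl","rb"));T,S=d["top"],d["side"]
# side: pole columns (light, grey) rows between plug and rim -> axis plane
im=pickle.load(open("c1.pkl","rb"))["side"]["pixels"];h=cv2.cvtColor(im,cv2.COLOR_BGR2HSV)
m=[]
for r in list(range(208,219))+list(range(227,231)):
    xs=[u for u in range(236,256) if h[r,u,1]<75]
    m.append((r,min(xs),max(xs)))
print(m)
m=np.array(m);mid=(m[:,1]+m[:,2])/2
for p in((.5218,.1258),(.5201,.1259)):
    X=np.array([[*p,z] for z in(.226,.166,.121,.205,.155)])
    print("side pred",proj(S,X).round(1).tolist(),"top pred top/rim, crop1:",((proj(T,X[[0,2]])-[170,120]+.375)*4).round(0).tolist())
print("rows->mid",np.c_[m[:,0],mid][::4].tolist())
cr=lambda p:np.array(p)/4+[170,120]-.375
e=ray(T,cr([(93,358)]),.128)[0];v=e[:2]-[.521,.1259]
print("lever end",e,"r",np.linalg.norm(v),"ang rel +y deg",np.degrees(np.arctan2(v[1],v[0]))-101.5)
for a in(20,-48,200,132):
    q=solve_ik([.521,.1259,.1725],down(np.radians(a)));print(a,None if q is None else np.round(q,2))
```

```text
[(208, 241, 247), (209, 241, 247), (210, 241, 247), (211, 241, 247), (212, 241, 247), (213, 241, 247), (214, 241, 247), (215, 241, 247), (216, 241, 247), (217, 241, 247), (218, 241, 247), (227, 242, 247), (228, 242, 247), (229, 242, 247), (230, 242, 247)]
side pred [[243.7, 201.9], [244.4, 221.5], [244.9, 235.6], [243.9, 208.8], [244.5, 225.0]] top pred top/rim, crop1: [[118.0, 264.0], [136.0, 270.0]]
side pred [[244.3, 202.0], [245.0, 221.6], [245.5, 235.7], [244.5, 209.0], [245.1, 225.1]] top pred top/rim, crop1: [[118.0, 267.0], [135.0, 272.0]]
rows->mid [[208.0, 244.0], [212.0, 244.0], [216.0, 244.0], [228.0, 244.5]]
lever end [0.46096041 0.15494208 0.128     ] r 0.06669478426993383 ang rel +y deg 52.68622654293566
20 [ 0.42  0.23 -0.83  1.79  0.18  1.2  -0.12]
-48 [ 0.28  0.2  -0.67  1.79  0.14  1.19 -1.27]
200 None
132 [ 0.52  0.27 -0.97  1.78  0.24  1.21  1.8 ]
```

The two views agree, with the axis at (0.5215, 0.1258). The lever end is at r = 67 mm (66 given) and 0.92 rad, which lies in the given range. Next I approach with the jaws at heading 20°, grip and look at the forces.

Run:
```python
from h import *;import pickle
P=np.array([.5215,.1258]);o=down(np.radians(20))
x=current_position();robot.line_to([x[0],x[1],.30],v=.35)
robot.move_pose([*P,.30],o)
c=vision.capture("top");s=vision.capture("side")
robot.line_to([*P,.1725],v=.15)
print("open F",np.round(current_contact_force(),1),current_time())
jaws.close_gripper()
print("grip",current_opening(),np.round(current_position(),4),np.round(current_contact_force(),1),np.round(current_ft_torque(),2),current_time())
s2=vision.capture("side");pickle.dump({"top":c,"side":s2},open("c2.pkl","wb"))
o=np.zeros((600,800,3),np.uint8)
o[:300,:400]=cv2.resize(c["pixels"][130:235,330:470],(400,300),interpolation=cv2.INTER_CUBIC)
o[:,400:]=cv2.resize(s2["pixels"][170:290,205:285],(400,600),interpolation=cv2.INTER_CUBIC)
cv2.imwrite("pics/c2.png",o)
```

```text
open F [-0.3  0.5  0.1] 16.8833
grip 0.02250293464495604 [0.5209 0.1255 0.1726] [-5.1 -2.2  3.8] [-0.27  0.88 -0.05] 17.475
```

View pics/c2.png

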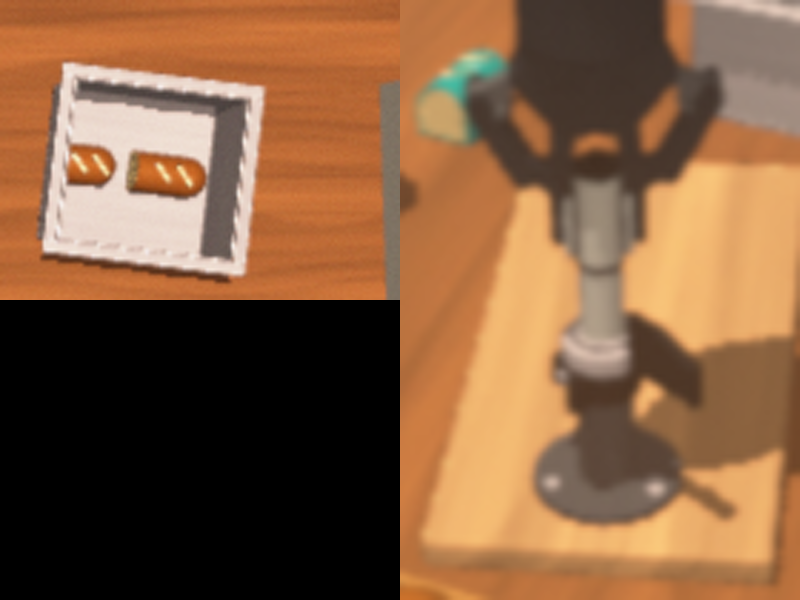

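The bin view shows both ends in the bin, at (90,165) and (168,172). The side view shows the pads on the tube just above the ring at (600,268). The 5.5 N along the jaw axis means a centring error of about 0.7 mm. I'll centre the other axis with a grip turned by 90°, regrip at 20°, and then nudge up to find the pole's upper stop as zero.

Run:
```python
from h import *
D=lambda a:np.array([np.cos(np.radians(a)),np.sin(np.radians(a))])
rd=lambda s:print(s,round(current_opening(),4),np.round(current_position(),4),np.round(current_contact_force(),1),np.round(current_ft_torque(),2),round(current_time(),2))
P=np.array([.5215,.1258]);p=np.array(current_position())[:2]
P=P+D(20)*((p-P)@D(20))*1.15
jaws.let_go()
robot.move_pose([*P,.1725],down(np.radians(-70)));jaws.close_gripper();rd("g-70")
p=np.array(current_position())[:2];P=P+D(-70)*((p-P)@D(-70))*1.15
jaws.let_go()
robot.move_pose([*P,.1725],down(np.radians(20)));jaws.close_gripper();rd("g20")
print(P)
for k in range(1,6):
    robot.line_to([*P,.1725+.0005*k],v=.02);robot.dwell(.05);rd(k)
    if current_contact_force()[2]<-3: break
np.save("P.npy",P)
```

```text
g-70 0.0226 [0.5207 0.1258 0.1727] [-2.4  0.8  3.2] [0.17 0.4  0.01] 20.11
g20 0.0227 [0.5207 0.1259 0.1727] [-1.5 -0.7  2.7] [-0.15  0.29 -0.04] 22.7
[0.52071548 0.12585869]
1 0.0222 [0.5207 0.1258 0.1727] [ 1.8  0.4 -3.2] [ 0.08 -0.27  0.  ] 23.0
```

The pole's zero is at TCP z = 0.1727, so the target is a measured z of 0.1277. I push down and check, then turn the last joint in steps, watching the moment.

```bash
cat >> h.py <<'E'
def rd(s):
    p=np.array(current_position());print(s,round(current_opening(),4),p.round(4),np.round(current_contact_force(),1),np.round(current_ft_torque(),2),"q7",round(current_joint_positions()[6],3),"t",round(current_time(),2));return p
E
python3 - <<'E'
from h import *;import pickle
P=np.load("P.npy")
robot.line_to([*P,.1275],v=.06);robot.dwell(.1);p=rd("down")
z=.1275+(.1277-p[2]);robot.line_to([*P,z],v=.02);robot.dwell(.1);rd("adj");np.save("z.npy",z)
for k,a in enumerate((10,2,-5,-11)):
    q=np.array(solve_ik([*P,z],down(np.radians(a))));robot.move_joints(list(q));robot.dwell(.05);rd(a)
    f=np.array(current_contact_force())
    if np.linalg.norm(f[:2])>30: break
E
```

```text
down 0.0226 [0.5207 0.1259 0.1281] [-2.2 -0.8  4.8] [-0.19  0.52 -0.01] q7 -0.151 t 24.01
adj 0.0227 [0.5207 0.1259 0.1278] [-3.4 -0.4  6.6] [-0.17  0.7   0.01] q7 -0.152 t 24.36
10 0.0225 [0.5207 0.1258 0.1278] [-4.  -0.7  5.9] [-0.19  0.64  0.11] q7 -0.318 t 24.69
2 0.0226 [0.5207 0.1258 0.1278] [-2.9 -1.3  7.1] [-0.18  0.68  0.04] q7 -0.451 t 25.0
-5 0.0225 [0.5207 0.1258 0.1278] [-1.9 -1.1  7.2] [-0.22  0.72  0.09] q7 -0.568 t 25.3
-11 0.0228 [0.5207 0.1258 0.1278] [-2.5 -1.5  7.4] [-0.27  0.67  0.04] q7 -0.668 t 25.6
```

Run:
```python
from h import *
P=np.load("P.npy");z=float(np.load("z.npy"))
for a in range(-16,-37,-5):
    robot.move_joints(list(solve_ik([*P,z],down(np.radians(a)))));robot.dwell(.05);rd(a)
    if np.linalg.norm(np.array(current_contact_force())[:2])>30: break
s=vision.capture("side");t=vision.capture("top")
o=np.zeros((480,800,3),np.uint8)
o[:,:400]=cv2.resize(t["pixels"][140:236,170:250],(400,480),interpolation=cv2.INTER_CUBIC)
o[:,400:]=cv2.resize(s["pixels"][200:284,205:275],(400,480),interpolation=cv2.INTER_CUBIC)
cv2.imwrite("pics/c3.png",o)
```

```text
-16 0.023 [0.5207 0.1258 0.1278] [-2.2 -1.   6.4] [-0.28  0.67  0.07] q7 -0.752 t 25.9
-21 0.0227 [0.5207 0.1258 0.1278] [-2.6 -1.3  7.2] [-0.2   0.69  0.09] q7 -0.835 t 26.2
-26 0.0225 [0.5207 0.1258 0.1278] [-2.6 -2.2  5.9] [-0.21  0.62  0.09] q7 -0.919 t 26.5
-31 0.0227 [0.5207 0.1258 0.1278] [-3.6 -0.8  6. ] [-0.25  0.66  0.19] q7 -1.003 t 26.8
-36 0.0226 [0.5207 0.1257 0.1278] [-4.2 -1.   5.9] [-0.28  0.69  0.26] q7 -1.087 t 27.1
```

View pics/c3.png

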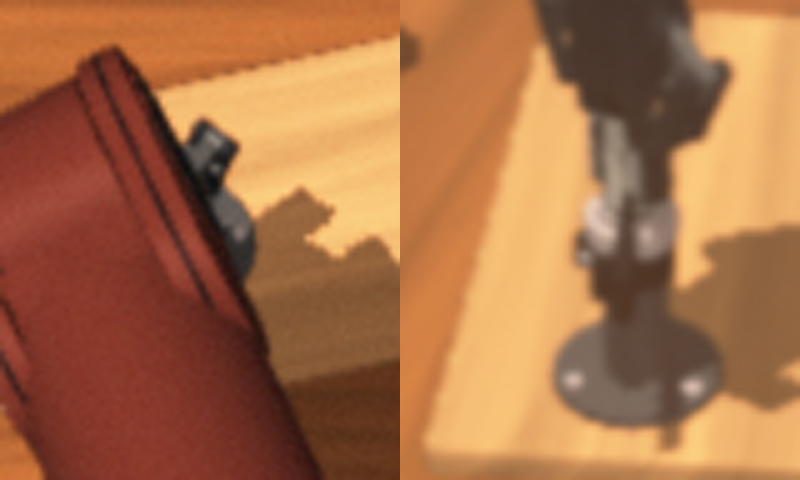

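The side crop shows the lever nearly edge-on to the camera at (625,240), so at about 10° from closed, and the rim at (630,225) directly below the pads. The finger leads the lever by about 31°, as computed. I continue in small steps until the moment shows the stop.

Run:
```python
from h import *
P=np.load("P.npy");z=float(np.load("z.npy"))
for a in range(-39,-64,-2):
    q=solve_ik([*P,z],down(np.radians(a)));robot.move_joints(list(q));robot.dwell(.1);rd(a);print("   lag",round(current_joint_positions()[6]-q[6],4))
    if abs(current_ft_torque()[2])>.75 or np.linalg.norm(np.array(current_contact_force())[:2])>30: break
np.save("a.npy",a)
```

```text
-39 0.0226 [0.5206 0.1258 0.1278] [-3.3 -2.1  6.9] [-0.28  0.7   0.29] q7 -1.137 t 27.55
   lag 0.0002
-41 0.0229 [0.5205 0.1257 0.1278] [-3.9 -0.8  7.2] [-0.42  0.78  0.44] q7 -1.171 t 27.9
   lag 0.0003
-43 0.0227 [0.5204 0.1257 0.1278] [-4.9 -1.8  8.3] [-0.53  0.95  0.72] q7 -1.204 t 28.25
   lag 0.0006
-45 0.0227 [0.5202 0.1257 0.1278] [-5.7 -2.8  8.4] [-0.65  1.17  0.89] q7 -1.238 t 28.6
   lag 0.0008
```

Run:
```python
from h import *
s=vision.capture("side");P=np.load("P.npy")
for th in(0,3,6,9,12):
    a=np.radians(101.5+th);X=[[P[0]+.071*np.cos(a),P[1]+.071*np.sin(a),zz] for zz in(.131,.105)]
    print(th,((proj(s,X)-[215,215]+.5)*12).round(0).tolist())
cv2.imwrite("pics/c4.png",cv2.resize(s["pixels"][215:265,215:275],(720,600),interpolation=cv2.INTER_CUBIC))
```

```text
0 [[324.0, 410.0], [329.0, 509.0]]
3 [[342.0, 411.0], [346.0, 509.0]]
6 [[360.0, 411.0], [363.0, 509.0]]
9 [[377.0, 410.0], [381.0, 509.0]]
12 [[395.0, 409.0], [398.0, 508.0]]
```

View pics/c4.png

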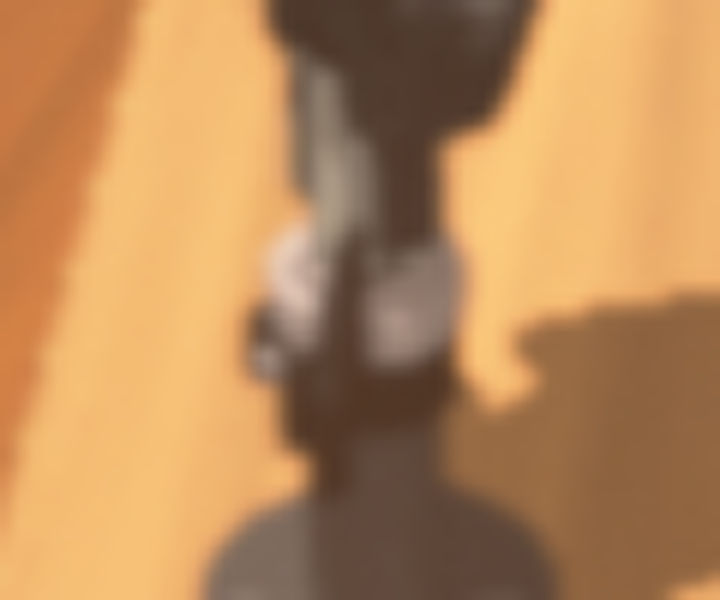

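The lever's lower outer corner is at (333,490); the prediction for closed is 329, so it is at 0–2°. I push two small steps further to be sure of the stop, watching whether the lever column still moves.

Run:
```python
from h import *
P=np.load("P.npy");z=float(np.load("z.npy"))
def col():
    v=[]
    for _ in range(2):
        g=cv2.cvtColor(vision.capture("side")["pixels"],cv2.COLOR_BGR2GRAY)[238:246,238:254].astype(float)  # lever in front of rim bush
        v.append(g)
    g=np.mean(v,0)[:4];w=np.clip(g.max(1,keepdims=True)*.75-g,0,None)[:,2:9]
    return ((w*np.arange(240,247)).sum()/w.sum()).round(2)
print(col())
for a in(-46.5,-48,-49.5,-51):
    robot.move_joints(list(solve_ik([*P,z],down(np.radians(a)))));robot.dwell(.15);rd(a);print("   col",col())
    np.save("a.npy",a)
    if abs(current_ft_torque()[2])>1.3 or np.linalg.norm(np.array(current_contact_force())[:2])>20: break
```

```text
243.76
-46.5 0.0227 [0.5201 0.1256 0.1278] [-6.2 -3.5  9.2] [-0.76  1.39  0.92] q7 -1.263 t 29.15
   col 243.76
-48 0.0231 [0.52   0.1256 0.1278] [-6.7 -3.4 10.2] [-0.76  1.53  1.08] q7 -1.288 t 29.65
   col 243.76
-49.5 0.023 [0.5204 0.1255 0.1278] [-4.8 -2.3  9. ] [-0.23  1.19 -0.07] q7 -1.315 t 30.15
   col 244.17
-51 0.0228 [0.5203 0.1254 0.1279] [-5.2 -3.3  9.9] [-0.32  1.37  0.18] q7 -1.34 t 30.65
   col 244.17
```

The lever column held still while the moment rose, so it was at the stop. Then the moment dropped at -49.5°, which looks like a slip. I'll look.

Run:
```python
from h import *
s=vision.capture("side");rd("now")
cv2.imwrite("pics/c5.png",cv2.resize(s["pixels"][215:265,215:275],(720,600),interpolation=cv2.INTER_CUBIC))
```

```text
now 0.0223 [0.5203 0.1254 0.1279] [-6.1 -3.4 10.3] [-0.37  1.29  0.17] q7 -1.34 t 30.8
```

View pics/c5.png

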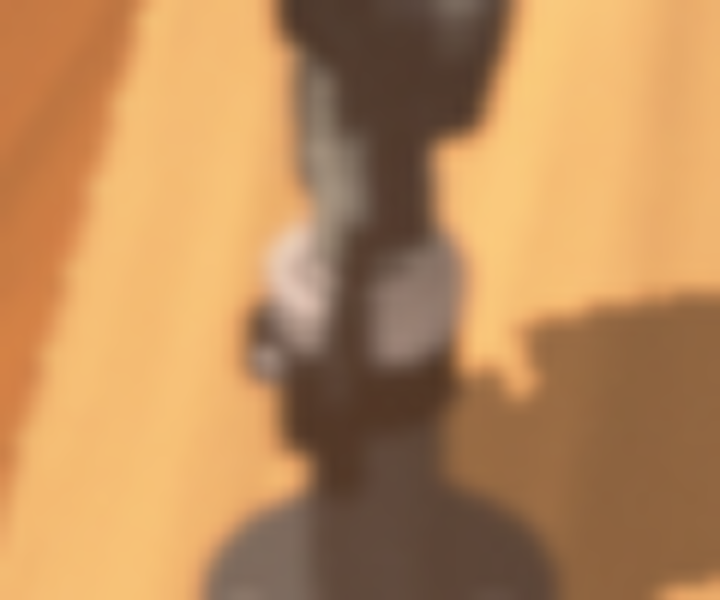

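```bash
cat >> h.py <<'E'
def col():
    g=np.mean([cv2.cvtColor(vision.capture("side")["pixels"],cv2.COLOR_BGR2GRAY)[238:242,238:254].astype(float) for _ in range(2)],0)
    w=np.clip(g.max(1,keepdims=True)*.75-g,0,None)[:,2:9]
    return ((w*np.arange(240,247)).sum()/w.sum()).round(2)
def turn(P,z,angs,lim):
    for a in angs:
        robot.move_joints(list(solve_ik([*P,z],down(np.radians(a)))));robot.dwell(.15);rd(a);print("   col",col())
        np.save("a.npy",a)
        if abs(current_ft_torque()[2])>lim or np.linalg.norm(np.array(current_contact_force())[:2])>20: break
E
python3 - <<'E'
from h import *
turn(np.load("P.npy"),float(np.load("z.npy")),(-52,-53,-54,-55),.6)
E
```

```text
-52 0.0226 [0.5202 0.1254 0.1279] [-6.4 -3.7 10.9] [-0.4   1.49  0.32] q7 -1.356 t 31.2
   col 244.16
-53 0.0223 [0.5202 0.1254 0.1279] [-6.6 -3.2 10.1] [-0.43  1.47  0.32] q7 -1.373 t 31.7
   col 243.98
-54 0.0227 [0.5202 0.1254 0.1279] [-7.4 -3.4 10.5] [-0.4   1.45  0.31] q7 -1.39 t 32.2
   col 243.83
-55 0.0226 [0.5201 0.1254 0.1279] [-6.4 -3.9 11.2] [-0.46  1.54  0.37] q7 -1.407 t 32.7
   col 243.82
```

The moment plateaued at 0.32 N m while the lever column moved back, so the lever had reopened a degree or so in the slip and is closing again. I continue to a clear stop, but stay well under the 1.1 N m at which it slipped.

Run:
```python
from h import *
turn(np.load("P.npy"),float(np.load("z.npy")),(-56,-57,-58,-59,-60),.62)
```

```text
-56 0.0228 [0.52   0.1254 0.1279] [-7.6 -3.9 11.2] [-0.43  1.73  0.62] q7 -1.423 t 33.2
   col 243.78
-57 0.0224 [0.5199 0.1254 0.1279] [-9.1 -3.1 12.6] [-0.48  1.78  0.68] q7 -1.44 t 33.7
   col 243.78
```

Run:
```python
from h import *
robot.dwell(1.0);rd("hold");print(col())
s=vision.capture("side");t=vision.capture("top");P=np.load("P.npy")
# rim front-edge/ring rows in crop (x14)
yv=np.array([-.36,.99,0])/1.053
for n,X in(("rim near edge",[*P,.121]+.0155*yv),("tube near face at mark-top .123",[*P,.123]+.012*yv),("+5mm",[*P,.128]+.012*yv)):
    print(n,((proj(s,X)[0]-[230,215]+.5)*20).round(0))
o=np.zeros((600,800,3),np.uint8)
o[:,:600]=cv2.resize(s["pixels"][215:245,230:260],(600,600),interpolation=cv2.INTER_CUBIC)
o[:200,600:]=cv2.resize(t["pixels"][60:260,180:380],(200,200))
cv2.imwrite("pics/c6.png",o)
```

```text
hold 0.0226 [0.5199 0.1254 0.1279] [-7.7 -3.6 11.9] [-0.51  1.79  0.73] q7 -1.44 t 34.8
243.77
rim near edge [317. 491.]
tube near face at mark-top .123 [317. 463.]
+5mm [315. 432.]
```

View pics/c6.png

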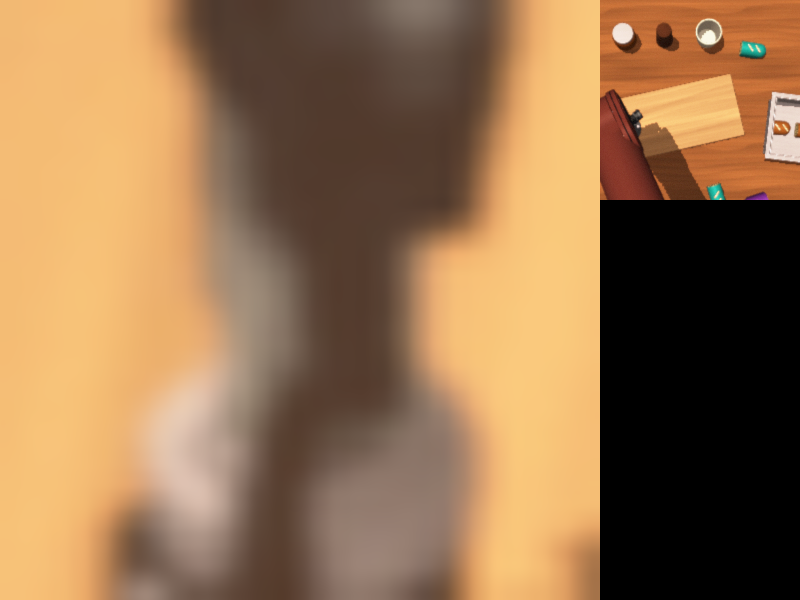

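Over a 1 s hold the moment (about 0.7 N m), lever column and height stayed put. No dark band shows above the rim, and the jar, mill and cup are at their first positions. Handing in.

Run:
```python
from h import *
workorder.finish_job();rd("end")
```

```text
the job is handed in; nothing more can be done
the job is handed in; nothing more can be done
```

I put both baguette ends in the bin, pushed the pole down to the rim and turned the cam lever closed. I handed the job in at about 35 s, still gripping the pole; no verdict was reported.

- **Baguette ends:** the top view shows both lying inside the bin and the board empty.
- **Pole height:** the hand moved down 44.8 mm from the pole's upper stop, against the 45 mm wanted. The camera is too coarse to show the ring itself exactly at the rim. No dark band was visible above the rim.
- **Lever:** in the side view it ended within 1–2° of closed, about the limit of the calibration. Over a 1 s hold the moment stayed at about 0.7 N m and the lever did not move.
- **What went wrong:** at about 1.1 N m the moment suddenly dropped and the lever reopened by about 1°. I didn't find the cause. I turned further until the lever was back at the same place and the moment rose again.
- **Also seen:** the upward force on the hand rose from about 6 N to 12 N while the lever closed. The measured hand height changed by only 0.1 mm, but I could not directly check that the pole had not slipped in the grip.
- **Other objects:** the jar, mill, cup and look-alikes in the last top view looked undisturbed. The basket was outside that crop, and the arm did not go near it.

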